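# Fit the tube rotor on the mixer and lay its retaining bar

## Task

Get the blood-tube mixer ready: fit the four-bucket rotor onto the mixer's square drive spindle, pushed down until it is fully home on the collar. Then lay the retaining bar across the two forked posts, centred over the rotor and fully down in both forks. Set both down gently without dropping them, let go, and leave everything else on the bench where it is.

Things in the scene. Friction and masses are not known exactly. Their poses are not given: they have to be found in the camera images.
- drive: Mixer drive unit, fixed: white housing 170 (x) x 200 (y) x 45 mm high, blue strip on its front (-x). Origin: centre of the underside, on the bench. In the middle of its top stands the spindle; at y = +80 and -80 mm an aluminium post 44 (x) x 14 (y) mm, topped by a fork open upwards: the slot runs along y, 27 mm wide, its floor 112 mm and its cheeks' tops 126 mm above the bench.
- fork_left (a point): Middle of the slot floor of the post at the drive's +y, 112 mm above the bench; axes as drive.
- fork_right (a point): Middle of the slot floor of the post at the drive's -y, 112 mm above the bench; axes as drive.
- seat (a point): Rotor seat: on the spindle axis, at the top of its 38 mm round collar, 50 mm above the bench; turns with the spindle. z up; x and y square to the flats of the steel shaft, 18 x 18 mm, which reaches 42 mm above the seat, its last 8 mm tapering to 11 x 11 mm. The spindle stands at any angle and turns with slight drag (0.04 N m).
- rotor: Rotor, flat on the bench, 132 mm across, about 0.35 kg: aluminium hub 44 x 44 mm, 52 mm high, four arms with grey cups 32 mm wide, 22 mm high, 50 mm from the axis. Square bore 20.5 mm right through, parallel to the hub's sides. Origin: centre of the hub's underside; z up; x, y along the arms, square to the hub's sides. Grip the hub. Fits in any quarter turn; home, its origin is at the seat.
- bar: Retaining bar, flat on the bench, about 0.3 kg: flat steel bar 196 (x) x 20 (y) x 12 mm high, with a black upright grip on its middle, 60 (x) x 18 (y) mm, from 12 to 38 mm above the underside. Origin: centre of the underside; x along its length, z up, grip on top. Either end may go in either fork.
- jar: Bystander, leave alone: clear capped specimen jar, 66 mm wide, 70 mm high. Origin: centre of the underside.
- timer: Bystander, leave alone: white bench timer lying flat, 55 x 75 x 22 mm. Origin: centre of the underside.
- marker: Bystander, leave alone: grey and black marker pen lying flat, 130 x 13 x 13 mm. Origin: centre of the underside.
- dish: Bystander, leave alone: shallow metal dish, 90 mm wide, 22 mm high. Origin: centre of the underside.
Things that resemble listed ones, but are neither listed nor needed, are in the scene too. There is more than one size of the bar; the job needs the smaller.

How it is judged:
By the outcome, as a careful person would: the job done as asked, in the order asked, and still so for the second after the job is handed in, with the robot touching nothing.
It also fails if it takes over 64 s, if anything falls off the work surface, if the arm or the gripper's body presses on something with over 40 N, if the wrist force passes 120 N, or if a joint passes its speed limit or range.

## Robot

A 6-joint arm with a two-finger parallel gripper is mounted at the origin on the work surface. World frame = base frame: x ahead of the robot, y to its left, z up, the work surface at z = 0. Lengths are in m, angles in rad, forces in N, time in s.
With the tool pointing down it reaches from about 0.4 to 0.925 m from the base axis. Payload 12.5 kg.
Tool frame: the origin (TCP) lies between the finger pads; the fingertips stand 22 mm ahead of it and the grasp point (between the pads) lies 3 mm ahead of it; z points along the fingers, y is the line along which they close (so a half turn about z gives the same grasp; the last joint's range is limited). The gripper opens to 95 mm and grips with 3 to 60 N. Pads are 20 mm wide; open, the fingers measure 119 mm over their backs; the gripper's body (75 mm by 180 mm) begins 59 mm behind the grasp point.
Start: joints at [1.035, 0.491, 1.559, -0, 1.092, -0.106], TCP at [0.26, 0.568, 0.237] pointing down, gripper open.
Joint ranges: [-3.1, 3.1], [-0.84, 2.19], [0.05, 2.79], [-1.13, 4.28], [0.06, 2.93], [-2.69, 2.69]. Speed limits (rad/s): [2.22, 2.22, 2.79, 3.14, 3.14, 3.14].

## Interface

Orientations are given as a unit quaternion [w, x, y, z].
In Python, from rig import r gives the robot as it stands.
- The arm moves only by the tool carry_out, never from a script. Its argument "targets" is a list of rows, each an object with "travel": the shift along the tool's x, y, z in m, a list of three; "turn": the turn about the tool's z in degrees. A call has 1 to 8 rows; each row is the pose to reach, as a shift and turn from the pose commanded when the call began, along the tool's axes at that moment; what a row does not reach only later rows make up. A row lasts 1/12 s, in which the tool goes at most 41.7 mm and 7.16 degrees, less where a joint would pass 70% of its speed; a pose out of reach is approached as far as the arm can. A call with a gripper value outside its range is refused whole. "grip" is the closure in counts, from 0 (fully open) to 255 (shut), set as the call begins (left out, the last holds). The fingers move at their own pace and stop on an object; the grip force is fixed at half the most. Time passes only in rows, so rows that repeat a pose let the fingers close. It gives the time, the measured TCP pose, the force, the opening and the grip force at its end, in the units of the state.
- r.get_obs(): the state, without advancing time (a new reading comes with each control period).
- r.capture(name): name is "scene" or "top"; returns (picture, depth): 384x512x3 uint8, red, green, blue; 384x512 float32, m along the optical axis (not along the pixel's ray), 0 where there is no reading.
- r.camera_model(name): a dict with "K" (3x3 intrinsics, pixels), "camera_from_world" (4x4, takes a point from world to camera coordinates). Camera axes: x right, y down, z forward; pixel columns grow to the right and rows downward; lengths in m; the calibration is good to about 2 mm. A picture is of the moment at which its call begins. camera_model takes no time and is no camera call.
- r.sign_off(): hands the job in; it is judged then, once.
Trained networks look in the newest picture that a camera, given by its name, has taken for a name from the list of things; names that differ only in an ending like _2 or _b are one class to them, and where a whole thing is asked for, a point or a joint stands for the part that bears it (a point fixed in the world has none). Each returns a list of dicts, best first, with "confidence" (0 to 1); they miss things now and then, are a little off and sometimes report something else, mostly with a low value. They report only what shows in the picture. A call takes as long as a camera call. They do not tell look-alikes from the thing itself.
- r.spot_in(camera, label): "box" ([left, top, right, bottom] in pixels, round what is visible of it).
- r.place_of(camera, label): "xy" ([column, row] in pixels: a listed point, or the origin of a listed thing).
The state is a dict: "t": time; "joint_positions": joint angles; "qvel": joint speeds; "joint_torque": joint torques, N m; "ee_pos": TCP position; "ee_rot": TCP orientation; "force": force on the tool from outside, world axes, zero at the start; "moment": the same for the moment, N m; "finger_gap": finger opening in m; "gripper_force": force on a finger pad.
Only numpy, scipy, OpenCV 4.12 (cv2) and the standard library are available. Lean on these libraries where they do the work, as an engineer would, in place of code of your own. Each camera call takes 0.05 s, during which the arm holds its last target. There are 200 camera calls.

## Working session

There is one attempt and no reset: what is moved stays moved. The work goes in short steps, Python scripts to look and compute and a tool call to move; the robot and the scene stay as the last step left them, time stands still between calls to the robot, and variables do not carry over. Pictures are saved under pics/ and viewed, at most 10 in all, crops included, and the job is handed in when it is done.

Besides the shell and the picture viewer there is one more tool, called after "Request:" in YAML: its name, and indented under it one key for each argument. carry_out: Moves the arm, as the interface text tells. Its arguments: {"type":"object","properties":{"targets":{"type":"array","items":{"type":"object","properties":{"travel":{"type":"array","items":{"type":"number"}},"turn":{"type":"number"}}}},"grip":{"type":"number"}},"required":["targets"]}

```bash
mkdir -p pics; cat > h.py <<'E'
import numpy as np, cv2
from rig import r
def cloud(cam,d):
    m=r.camera_model(cam);K=np.array(m["K"]);T=np.linalg.inv(np.array(m["camera_from_world"]))
    v,u=np.mgrid[:d.shape[0],:d.shape[1]]
    P=np.stack([(u-K[0,2])/K[0,0]*d,(v-K[1,2])/K[1,1]*d,d],-1)
    W=P@T[:3,:3].T+T[:3,3]; W[d<=0]=np.nan
    return W
def onplane(cam,uv,z):
    m=r.camera_model(cam);K=np.array(m["K"]);T=np.linalg.inv(np.array(m["camera_from_world"]))
    ray=T[:3,:3]@np.linalg.solve(K,[uv[0],uv[1],1.]); c=T[:3,3]
    return c+ray*(z-c[2])/ray[2]
E
python3 - <<'E'
from h import *
ims=[]
for c in("top","scene"):
    p,d=r.capture(c);np.savez(f"{c}0.npz",p=p,d=d);cv2.imwrite(f"pics/{c}0.png",p[:,:,::-1])
    print(c,np.linalg.inv(np.array(r.camera_model(c)["camera_from_world"]))[:3,3])
    for l in("drive","seat","fork_left","fork_right","rotor","bar","jar","timer","marker","dish"):
        z={"seat":.05,"fork_left":.112,"fork_right":.112}.get(l,0)
        for q in r.place_of(c,l)[:3]: print(l,np.round(q["xy"]),round(q["confidence"],2),np.round(onplane(c,q["xy"],z)[:2],3))
o=r.get_obs();print(o["t"],o["ee_pos"],o["ee_rot"],o["force"])
E
```

```text
top [0.27141936 0.05197797 1.12924341]
drive [181. 178.] 0.7 [0.512 0.323]
drive [291. 180.] 0.68 [ 0.556 -0.005]
seat [295. 176.] 0.47 [ 0.559 -0.01 ]
fork_left [266. 173.] 0.9 [0.539 0.072]
fork_left [188. 113.] 0.28 [0.674 0.314]
fork_right [326. 161.] 0.81 [ 0.598 -0.083]
rotor [391. 222.] 0.88 [ 0.48 -0.31]
rotor [408. 148.] 0.3 [ 0.714 -0.342]
bar [109. 258.] 0.98 [0.248 0.479]
bar [177. 174.] 0.73 [0.523 0.336]
jar [191. 112.] 0.78 [0.722 0.333]
timer [327. 246.] 0.81 [ 0.38  -0.133]
marker [231. 231.] 0.52 [0.378 0.148]
dish [406. 152.] 0.64 [ 0.702 -0.336]
scene [ 0.78502736 -0.56742768  1.12375785]
drive [273. 228.] 0.78 [ 0.568 -0.003]
drive [238. 176.] 0.44 [0.374 0.132]
seat [351. 164.] 0.67 [0.72  0.313]
seat [271. 219.] 0.59 [ 0.56  -0.003]
fork_left [274. 190.] 0.83 [0.541 0.062]
fork_right [271. 236.] 0.84 [ 0.594 -0.084]
rotor [203. 300.] 0.97 [ 0.481 -0.301]
bar [294. 153.] 0.89 [0.514 0.312]
bar [253.  99.] 0.55 [0.256 0.504]
jar [350. 168.] 0.67 [0.718 0.331]
timer [202. 238.] 0.9 [ 0.379 -0.13 ]
marker [238. 176.] 0.52 [0.375 0.134]
dish [269. 350.] 0.94 [ 0.71  -0.345]
1.1 [0.26043909 0.56816572 0.23664181] [1.43016241e-05 2.13265279e-01 9.76994330e-01 2.33872921e-05] [0.32802126 0.31595462 0.44668116]
```

View pics/top0.png

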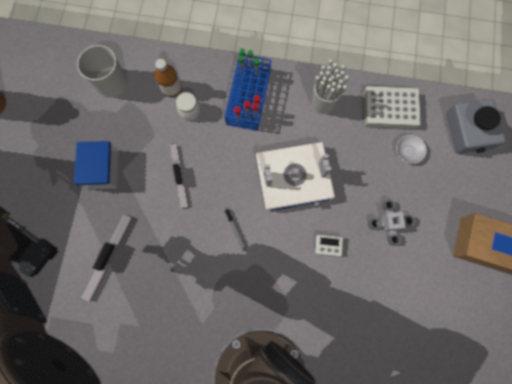

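View pics/scene0.png

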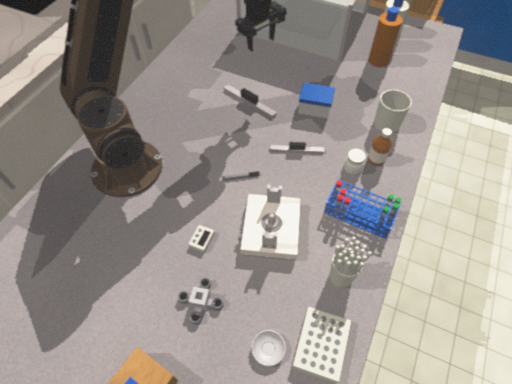

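The top view shows two bars: a long one at (107,258) and a short one at (179,175). There is one rotor at (394,221) and the drive at (295,176). The scene view shows the same: rotor (200,297), drive (271,226), short bar (297,149), long bar (250,101). Next I'll measure these.

```bash
cat >> h.py <<'E'
def rect(W,xy,rad,z0,z1):
    m=(np.hypot(W[...,0]-xy[0],W[...,1]-xy[1])<rad)&(W[...,2]>z0)&(W[...,2]<z1)
    P=W[m]
    if len(P)<6: return len(P)
    (c,s,a)=cv2.minAreaRect((P[:,:2]*1000).astype(np.float32))
    return len(P),np.round(c,1),np.round(s,1),round(a,1),"mean",np.round(P.mean(0)*1000,1)
E
python3 - <<'E'
from h import *
for c in("top","scene"):
    f=np.load(c+"0.npz");W=cloud(c,f["d"]);print(c)
    m=r.camera_model(c); print("K",np.round(np.array(m["K"])[0,0]))
    for n,xy,rad,z0,z1 in(("bench",(.45,.2),.03,-.05,.05),("barS",(.52,.325),.13,.006,.05),("barSgrip",(.52,.325),.05,.028,.05),("barL",(.25,.49),.16,.006,.05),("rotor all",(.48,-.3),.09,.008,.08),("hub",(.48,-.3),.05,.042,.06),("cups",(.48,-.3),.09,.015,.03),("housing",(.565,-.005),.16,.04,.048),("posts",(.565,-.005),.12,.10,.135),("spindle",(.565,-.005),.025,.075,.1)):
        print(n,*np.atleast_1d(np.array(rect(W,xy,rad,z0,z1),dtype=object)))
    for n,xy,rad in(("f1",(.54,.07),.03),("f2",(.595,-.083),.03)): print(n,*np.atleast_1d(np.array(rect(W,xy,rad,.105,.135),dtype=object)))
f=np.load("top0.npz")["p"];g=np.load("scene0.npz")["p"]
def crop(p,x,y,w,h,s): return cv2.resize(p[y:y+h,x:x+w],None,fx=s,fy=s,interpolation=cv2.INTER_CUBIC)
a=np.vstack([np.hstack([crop(f,360,190,66,66,4.5),crop(f,250,132,90,90,3.3),]), np.hstack([crop(g,170,270,66,66,4.5),crop(g,230,175,90,90,3.3)])])
a2=np.vstack([crop(f,145,140,66,66,4.5),crop(g,264,115,66,66,4.5)])
cv2.imwrite("pics/crop.png",cv2.resize(np.hstack([a,a2]),(800,540))[:,:,::-1])
E
```

```text
top
K 388.0
bench 315 [449.3 200. ] [58.  56.6] 12.2 mean [449.8 200.3   0.7]
barS 508 [517.3 332.3] [200.8 234.4] 32.3 mean [513.  328.3  18.9]
barSgrip 133 [516.2 330.9] [59.9 18.1] 21.1 mean [516.1 330.2  37.7]
barL 977 [248.8 492.4] [277.6 303.8] 23.3 mean [247.6 479.5  20.9]
rotor all 744 [ 477.9 -304.9] [102.  103.1] 59.5 mean [ 476.  -302.    29.4]
hub 230 [ 477.1 -304.3] [44.5 45. ] 13.8 mean [ 476.6 -303.4   52.2]
cups 297 [ 477.8 -305.2] [101.5 103.1] 59.3 mean [ 474.9 -303.2   21.2]
housing 3056 [560.4  -8.7] [177.8 199.9] 19.0 mean [560.2  -7.1  45.2]
posts 224 [564.4  -7.7] [ 44.8 174.5] 19.1 mean [565.3 -12.3 116.9]
spindle 47 [564.6  -7.4] [17.5 18.5] 80.1 mean [562.5  -7.2  88.6]
f1 97 [538.4  68.2] [44.3 14.1] 19.5 mean [538.2  68.2 118.4]
f2 110 [590.7 -83. ] [44.4 15. ] 19.1 mean [590.1 -82.3 117.7]
scene
K 395.0
bench 178 [449.8 199.6] [58.1 54.8] 76.5 mean [450.6 200.4   1.2]
barS 417 [512.7 322.6] [225.9 242.7] 2.6 mean [519.9 324.2  17.8]
barSgrip 91 [518.1 327.1] [54.4 20.9] 22.9 mean [518.7 325.8  37.3]
barL 540 [254.  490.4] [300.8 291.4] 89.0 mean [257.  474.9  18.6]
rotor all 787 [ 477.7 -308.7] [104.8 102.9] 58.7 mean [ 480.8 -310.4   29.3]
hub 236 [ 478.8 -307.4] [44.7 45.3] 14.6 mean [ 479.6 -308.2   52.3]
cups 325 [ 478.9 -307.2] [101.4 102.9] 58.3 mean [ 482.5 -310.7   21.6]
housing 2119 [564.9 -10.6] [172.3 202.4] 19.4 mean [568.4 -15.8  45.4]
posts 218 [565.8  -9.9] [ 43.5 177.2] 19.1 mean [567.9 -15.9 114.9]
spindle 44 [565.6 -11.5] [18.1 17.8] 79.7 mean [566.8 -13.   87.9]
f1 87 [539.9  65.5] [43.4 16.6] 16.4 mean [540.9  63.7 116.4]
f2 103 [592.1 -85.6] [43.2 16.9] 17.7 mean [592.7 -87.2 116.8]
```

View pics/crop.png

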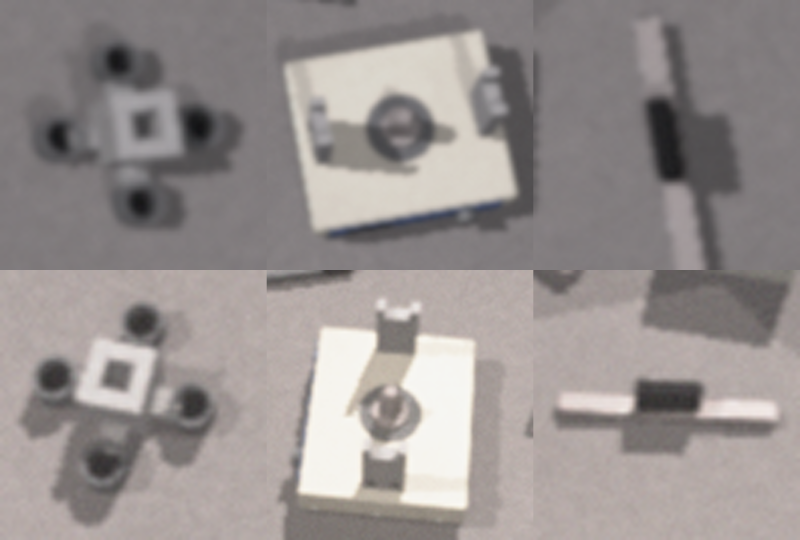

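Bar candidates are the short one at top (179,175), grip 60x18 at (0.517,0.329), and the long one at (107,258). I choose the short one. There is only one rotor, at (394,221), with a 44.5 mm hub at z 52 that matches the description. The crop shows the rotor's square bore, the spindle between the two forks, and the short bar. The fork spacing is 160 mm and the drive yaw is 19°, which also match. I'll fetch the rotor first.

Request:
carry_out:
  targets:
    - {"travel": [-0.03, -0.023, 0], "turn": 6.4}
    - {"travel": [-0.06, -0.046, 0], "turn": 12.8}
    - {"travel": [-0.09, -0.069, 0], "turn": 19.2}
    - {"travel": [-0.12, -0.092, 0], "turn": 25.6}
    - {"travel": [-0.15, -0.115, 0], "turn": 32}
    - {"travel": [-0.18, -0.138, 0], "turn": 38.4}
    - {"travel": [-0.21, -0.161, 0], "turn": 44.8}
    - {"travel": [-0.24, -0.184, 0], "turn": 51.2}
  grip: 80

```text
t: 1.77
ee_pos: [0.4024, 0.2993, 0.2369]
ee_rot: [0.0, 0.617, 0.787, 0.0]
force: [0.5, 0.7, -0.8]
finger_gap: 0.0653
gripper_force: 0.0
```

Request:
carry_out:
  targets:
    - {"travel": [-0.038, -0.005, 0], "turn": 0}
    - {"travel": [-0.076, -0.01, 0], "turn": 0}
    - {"travel": [-0.114, -0.014, 0], "turn": 0}
    - {"travel": [-0.152, -0.019, 0], "turn": 0}
    - {"travel": [-0.19, -0.024, 0], "turn": 0}
    - {"travel": [-0.228, -0.028, 0], "turn": 0}
    - {"travel": [-0.266, -0.033, 0], "turn": 0}
    - {"travel": [-0.304, -0.038, 0], "turn": 0}

```text
t: 2.43
ee_pos: [0.4394, -0.005, 0.2369]
ee_rot: [0.0, 0.614, 0.789, 0.0]
force: [0.3, 1.1, -0.9]
finger_gap: 0.0653
gripper_force: 0.0
```

Request:
carry_out:
  targets:
    - {"travel": [-0.038, -0.005, 0], "turn": 0}
    - {"travel": [-0.076, -0.01, 0.01], "turn": 0}
    - {"travel": [-0.114, -0.014, 0.02], "turn": 0}
    - {"travel": [-0.152, -0.019, 0.035], "turn": 0}
    - {"travel": [-0.19, -0.024, 0.05], "turn": 0}
    - {"travel": [-0.228, -0.028, 0.065], "turn": 0}
    - {"travel": [-0.266, -0.033, 0.08], "turn": 0}
    - {"travel": [-0.301, -0.037, 0.1], "turn": 0}

```text
t: 3.1
ee_pos: [0.4775, -0.3066, 0.1365]
ee_rot: [0.001, 0.615, 0.789, 0.0]
force: [0.5, 0.2, 0.8]
finger_gap: 0.0649
gripper_force: 0.0
```

Request:
carry_out:
  targets:
    - {"travel": [0, 0, 0.025], "turn": 0}
    - {"travel": [0, 0, 0.05], "turn": 0}
    - {"travel": [0, 0, 0.07], "turn": 0}
    - {"travel": [0, 0, 0.08], "turn": 0}
    - {"travel": [0, 0, 0.0855], "turn": 0}
    - {"travel": [0, 0, 0.0855], "turn": 0}

```text
t: 3.6
ee_pos: [0.4773, -0.3039, 0.0506]
ee_rot: [-0.0, 0.614, 0.789, 0.0]
force: [0.4, 0.3, 1.1]
finger_gap: 0.0652
gripper_force: 0.0
```

Request:
carry_out:
  targets:
    - {"travel": [0, 0, 0], "turn": 0}
    - {"travel": [0, 0, 0], "turn": 0}
    - {"travel": [0, 0, 0], "turn": 0}
    - {"travel": [0, 0, 0], "turn": 0}
    - {"travel": [0, 0, 0], "turn": 0}
    - {"travel": [0, 0, 0], "turn": 0}
  grip: 255

```text
t: 4.1
ee_pos: [0.4775, -0.3042, 0.052]
ee_rot: [0.001, 0.614, 0.789, -0.0]
force: [-1.5, -0.2, 7.2]
finger_gap: 0.0435
gripper_force: 30.0
```

Request:
carry_out:
  targets:
    - {"travel": [0, 0, -0.01], "turn": 0}
    - {"travel": [0, 0, -0.03], "turn": 0}
    - {"travel": [0, 0, -0.05], "turn": 0}
    - {"travel": [0, 0, -0.075], "turn": 0}
    - {"travel": [0, 0, -0.1], "turn": 0}
    - {"travel": [0, 0, -0.12], "turn": 0}
    - {"travel": [0, 0, -0.135], "turn": 0}
    - {"travel": [0, 0, -0.14], "turn": 0}

```text
t: 4.77
ee_pos: [0.4777, -0.3042, 0.1938]
ee_rot: [0.002, 0.614, 0.789, 0.0]
force: [0.8, -0.3, -4.9]
finger_gap: 0.0439
gripper_force: 30.0
```

Request:
carry_out:
  targets:
    - {"travel": [0.02, 0.012, 0], "turn": 3}
    - {"travel": [0.055, 0.032, 0], "turn": 6}
    - {"travel": [0.09, 0.053, 0], "turn": 9}
    - {"travel": [0.13, 0.077, 0], "turn": 12}
    - {"travel": [0.17, 0.1, 0], "turn": 15}
    - {"travel": [0.21, 0.124, 0], "turn": 18}
    - {"travel": [0.245, 0.145, 0], "turn": 21}
    - {"travel": [0.2664, 0.1573, 0], "turn": 24.2}

```text
t: 5.43
ee_pos: [0.5645, -0.0048, 0.1907]
ee_rot: [-0.0, 0.767, 0.642, -0.0]
force: [1.2, -0.4, -4.5]
finger_gap: 0.044
gripper_force: 30.0
```

```bash
python3 - <<'E'
from h import *
o=r.get_obs();print(o["t"],o["ee_pos"],o["ee_rot"],o["finger_gap"])
z=o["ee_pos"][2]-.051;print("bottom",z)
ims=[]
for c in("top","scene"):
    p,d=r.capture(c);W=cloud(c,d);np.savez(c+"1.npz",p=p,d=d)
    print(c,*np.atleast_1d(np.array(rect(W,(.565,-.01),.09,z+.016,z+.027),dtype=object)))
    x,y=(230,100) if c=="top" else (200,130)
    ims.append(cv2.resize(p[y:y+140,x:x+140],(400,400),interpolation=2))
cv2.imwrite("pics/hold.png",np.hstack(ims)[:,:,::-1])
E
```

```text
5.4333 [ 0.56446571 -0.00479322  0.19065428] [-4.86568617e-04  7.66947623e-01  6.41709454e-01 -2.89624942e-04] 0.0439515160660089
bottom 0.13965428403061983
top 0
scene 199 [567.4  -2.6] [101.  103.8] 34.7 mean [566.7 -20.  160.8]
```

View pics/hold.png

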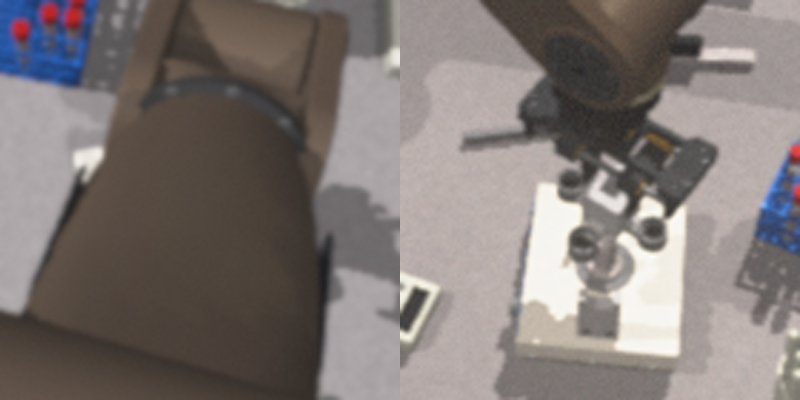

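The rotor is held level above the spindle, with cups at scene-crop (570,183), (583,243) and (652,232). The cup outline suggests a few mm of offset from the spindle in y, so I'll refine that.

```bash
cat > fit.py <<'E'
from h import *
from scipy.optimize import minimize
from scipy.spatial import cKDTree
# rotor model = points of the bench rotor in the same camera, in rotor frame
def model(c,ctr,yaw):
    W=cloud(c,np.load(c+"0.npz")["d"]);P=W[np.hypot(W[...,0]-ctr[0],W[...,1]-ctr[1])<.075];P=P[(P[:,2]>.012)&(P[:,2]<.06)]
    return P
W0=cloud("scene",np.load("scene0.npz")["d"]);W1=cloud("scene",np.load("scene1.npz")["d"])
c0=np.array([.4785,-.3073])
P=W0[(np.hypot(W0[...,0]-c0[0],W0[...,1]-c0[1])<.075)&(W0[...,2]>.017)&(W0[...,2]<.026)]
def rims(c,a):
    t=np.linspace(0,2*np.pi,40);q=np.vstack([50*np.array([np.cos(k),np.sin(k)])[None]+r_*np.stack([np.cos(t),np.sin(t)],1) for k in np.arange(4)*np.pi/2 for r_ in(12,14,16)])
    R=np.array([[np.cos(a),-np.sin(a)],[np.sin(a),np.cos(a)]]);return q@R.T+c
def fit(P,c,a):
    X=P[:,:2]*1000
    f=lambda v:np.minimum(cKDTree(rims(v[:2],v[2])).query(X)[0],5).mean()
    return min((minimize(f,[c[0]+i,c[1]+j,a],method="Nelder-Mead",options=dict(initial_simplex=np.array([c[0]+i,c[1]+j,a])+np.array([[0,0,0],[5,0,0],[0,5,0],[0,0,.1]]))) for i in(-4,4) for j in(-4,4)),key=lambda s:s.fun)
for n,Q,c,a in(("bench",P,(478,-307),np.radians(14)),):
    s=fit(Q,c,a);print(n,len(Q),s.x[:2],np.degrees(s.x[2]),s.fun)
for lo in(.155,.158,.161):
    Q=W1[(np.hypot(W1[...,0]-.565,W1[...,1]+.007)<.085)&(W1[...,2]>lo)&(W1[...,2]<lo+.005)]
    s=fit(Q,(566,-7),np.radians(-10));print(lo,len(Q),s.x[:2],np.degrees(s.x[2]),s.fun)
o=r.get_obs();print(o["ee_pos"])
h=W1[(np.hypot(W1[...,0]-.565,W1[...,1]+.007)<.035)&(W1[...,2]>.186)&(W1[...,2]<.196)];print("hubtop",len(h),np.round(h.min(0),3),np.round(h.max(0),3),h.mean(0))
E
python3 fit.py
```

```text
bench 236 [ 478.38901331 -308.20285736] 14.044536816936803 1.41774377713335
0.155 86 [566.14786402  -2.2982023 ] -9.550711736235955 1.9038760521670421
0.158 123 [566.87617166  -2.46690418] -10.579251271064624 1.4429163197576265
0.161 87 [567.4043691   -2.42397621] -10.79897162262587 1.7051047827763524
[ 0.56504834 -0.00241592  0.1905708 ]
hubtop 140 [ 0.537 -0.03   0.186] [0.598 0.023 0.196] [ 0.56328293 -0.01146495  0.19097985]
```

Request:
carry_out:
  targets:
    - {"travel": [0, 0, 0], "turn": 0}
    - {"travel": [0, 0, 0], "turn": 0}

```text
t: 5.7
ee_pos: [0.5642, -0.0074, 0.1907]
ee_rot: [-0.0, 0.766, 0.643, -0.0]
force: [-0.2, -0.6, -4.2]
finger_gap: 0.0438
gripper_force: 30.0
```

```bash
python3 - <<'E'
from h import *
for i in range(4):
    o=r.get_obs();print(np.round(o["ee_pos"],4),np.round(o["joint_positions"],4),np.round(o["qvel"],3))
    p,d=r.capture("scene")
np.savez("scene1.npz",p=p,d=d)
E
python3 fit.py
```

```text
[ 0.5642 -0.0074  0.1907] [-1.302e-01  4.574e-01  1.762e+00 -1.000e-04  9.233e-01  4.400e-02] [-0.027 -0.005 -0.001 -0.001  0.001  0.   ]
[ 0.5642 -0.008   0.1908] [-1.311e-01  4.573e-01  1.762e+00 -1.000e-04  9.232e-01  4.410e-02] [-0.013 -0.003 -0.001  0.003 -0.     0.004]
[ 0.5643 -0.0083  0.1909] [-0.1317  0.4571  1.7618  0.      0.9232  0.0443] [-0.005 -0.004 -0.003  0.001  0.001  0.003]
[ 0.5643 -0.0084  0.191 ] [-0.1319  0.457   1.7617 -0.      0.9233  0.0445] [-0.    -0.002 -0.003  0.002 -0.001  0.003]
bench 236 [ 478.38901331 -308.20285736] 14.044536816936803 1.41774377713335
0.155 102 [565.4224909  -10.40969889] -10.528525351739543 1.8611089781448007
0.158 118 [565.4836952  -10.48149793] -10.43864718891153 1.2967261271614379
0.161 87 [564.51837003 -12.39697384] -9.862200090494618 1.6671669928282933
[ 0.56441213 -0.00835829  0.19105992]
hubtop 137 [ 0.534 -0.037  0.186] [0.596 0.013 0.196] [ 0.56241871 -0.01985246  0.19146444]
```

Most of that was the arm still settling. The rotor now reads (565.4,-10.5) against the spindle at (565.5,-10.2) in the same camera, so it is aligned. Descending.

Request:
carry_out:
  targets:
    - {"travel": [0, 0, 0.008], "turn": 0}
    - {"travel": [0, 0, 0.018], "turn": 0}
    - {"travel": [0, 0, 0.028], "turn": 0}
    - {"travel": [0, 0, 0.036], "turn": 0}
    - {"travel": [0, 0, 0.042], "turn": 0}
    - {"travel": [0, 0, 0.044], "turn": 0}
    - {"travel": [0, 0, 0.044], "turn": 0}
    - {"travel": [0, 0, 0.044], "turn": 0}

```text
t: 6.57
ee_pos: [0.5647, -0.0072, 0.1471]
ee_rot: [-0.0, 0.766, 0.643, 0.0]
force: [1.1, 0.6, -4.2]
finger_gap: 0.044
gripper_force: 30.0
```

Request:
carry_out:
  targets:
    - {"travel": [0, 0, 0.002], "turn": 0}
    - {"travel": [0, 0, 0.004], "turn": 0}
    - {"travel": [0, 0, 0.006], "turn": 0}
    - {"travel": [0, 0, 0.008], "turn": 0}
    - {"travel": [0, 0, 0.01], "turn": 0}
    - {"travel": [0, 0, 0.012], "turn": 0}
    - {"travel": [0, 0, 0.014], "turn": 0}
    - {"travel": [0, 0, 0.014], "turn": 0}

```text
t: 7.23
ee_pos: [0.5645, -0.0072, 0.1327]
ee_rot: [-0.0, 0.766, 0.643, -0.0]
force: [1.0, -0.2, -4.4]
finger_gap: 0.0438
gripper_force: 30.0
```

Request:
carry_out:
  targets:
    - {"travel": [0, 0, 0.003], "turn": 0}
    - {"travel": [0, 0, 0.006], "turn": 0}
    - {"travel": [0, 0, 0.009], "turn": 0}
    - {"travel": [0, 0, 0.012], "turn": 0}
    - {"travel": [0, 0, 0.015], "turn": 0}
    - {"travel": [0, 0, 0.018], "turn": 0}
    - {"travel": [0, 0, 0.021], "turn": 0}
    - {"travel": [0, 0, 0.021], "turn": 0}

```text
t: 7.9
ee_pos: [0.5644, -0.0072, 0.1115]
ee_rot: [-0.0, 0.766, 0.643, -0.0]
force: [-0.0, -0.1, -4.6]
finger_gap: 0.0441
gripper_force: 30.0
```

Request:
carry_out:
  targets:
    - {"travel": [0, 0, 0.002], "turn": 0}
    - {"travel": [0, 0, 0.004], "turn": 0}
    - {"travel": [0, 0, 0.006], "turn": 0}
    - {"travel": [0, 0, 0.007], "turn": 0}
    - {"travel": [0, 0, 0.008], "turn": 0}
    - {"travel": [0, 0, 0.009], "turn": 0}
    - {"travel": [0, 0, 0.01], "turn": 0}
    - {"travel": [0, 0, 0.01], "turn": 0}

```text
t: 8.57
ee_pos: [0.5647, -0.0072, 0.1021]
ee_rot: [0.0, 0.766, 0.643, 0.0]
force: [0.6, 0.3, -5.0]
finger_gap: 0.0439
gripper_force: 30.0
```

Request:
carry_out:
  targets:
    - {"travel": [0, 0, 0.0005], "turn": 0}
    - {"travel": [0, 0, 0.001], "turn": 0}
    - {"travel": [0, 0, 0.0015], "turn": 0}
    - {"travel": [0, 0, 0.0015], "turn": 0}

```text
t: 8.9
ee_pos: [0.5647, -0.0071, 0.102]
ee_rot: [0.0, 0.766, 0.643, 0.0]
force: [-3.9, 0.8, 12.1]
finger_gap: 0.0438
gripper_force: 30.0
```

Request:
carry_out:
  targets:
    - {"travel": [0, 0, 0.0005], "turn": 0}
    - {"travel": [0, 0, 0.001], "turn": 0}
    - {"travel": [0, 0, 0.001], "turn": 0}

```text
t: 9.15
ee_pos: [0.5647, -0.0071, 0.1019]
ee_rot: [0.0, 0.766, 0.643, 0.001]
force: [-7.4, 2.1, 23.1]
finger_gap: 0.0439
gripper_force: 30.0
```

There is firm contact at the expected height (0.102), so the rotor is home. I'll ease off, release and retreat.

Request:
carry_out:
  targets:
    - {"travel": [0, 0, -0.001], "turn": 0}
    - {"travel": [0, 0, -0.002], "turn": 0}

```text
t: 9.32
ee_pos: [0.5647, -0.0072, 0.1022]
ee_rot: [0.0, 0.766, 0.643, 0.0]
force: [-0.6, -1.0, -5.3]
finger_gap: 0.044
gripper_force: 30.0
```

Request:
carry_out:
  targets:
    - {"travel": [0, 0, 0], "turn": 0}
    - {"travel": [0, 0, 0], "turn": 0}
    - {"travel": [0, 0, 0], "turn": 0}
    - {"travel": [0, 0, 0], "turn": 0}
  grip: 80

```text
t: 9.65
ee_pos: [0.5648, -0.0073, 0.1016]
ee_rot: [0.0, 0.766, 0.643, 0.0]
force: [0.5, -0.7, -0.1]
finger_gap: 0.0631
gripper_force: 0.0
```

Request:
carry_out:
  targets:
    - {"travel": [0, 0, -0.01], "turn": 0}
    - {"travel": [0, 0, -0.025], "turn": 0}
    - {"travel": [0, 0, -0.05], "turn": 0}
    - {"travel": [0, 0, -0.075], "turn": 0}
    - {"travel": [0, 0, -0.1], "turn": 0}
    - {"travel": [0, 0, -0.11], "turn": 0}

```text
t: 10.15
ee_pos: [0.5655, -0.0073, 0.2154]
ee_rot: [0.002, 0.766, 0.643, 0.002]
force: [-0.2, 0.4, -1.0]
finger_gap: 0.0653
gripper_force: 0.0
```

Request:
carry_out:
  targets:
    - {"travel": [0.02, -0.007, 0], "turn": 5}
    - {"travel": [0.055, -0.018, 0], "turn": 11}
    - {"travel": [0.094, -0.031, 0], "turn": 18}
    - {"travel": [0.133, -0.044, 0], "turn": 25}
    - {"travel": [0.172, -0.056, 0], "turn": 32}
    - {"travel": [0.211, -0.069, 0], "turn": 39}
    - {"travel": [0.25, -0.082, 0], "turn": 46}
    - {"travel": [0.288, -0.094, 0], "turn": 52}

```text
t: 10.82
ee_pos: [0.5234, 0.2808, 0.2116]
ee_rot: [-0.0, 0.968, 0.25, -0.0]
force: [0.6, -1.0, 0.8]
finger_gap: 0.0653
gripper_force: 0.0
```

Request:
carry_out:
  targets:
    - {"travel": [0.008, -0.022, 0], "turn": 4}
    - {"travel": [0.013, -0.036, 0.02], "turn": 6.5}
    - {"travel": [0.013, -0.036, 0.05], "turn": 6.5}
    - {"travel": [0.013, -0.036, 0.08], "turn": 6.5}
    - {"travel": [0.013, -0.036, 0.1], "turn": 6.5}
    - {"travel": [0.013, -0.036, 0.1], "turn": 6.5}
    - {"travel": [0.013, -0.036, 0.1], "turn": 6.5}
    - {"travel": [0.013, -0.036, 0.1], "turn": 6.5}

```text
t: 11.48
ee_pos: [0.5185, 0.317, 0.1129]
ee_rot: [-0.0, 0.98, 0.197, 0.001]
force: [-1.0, 0.0, 0.2]
finger_gap: 0.0655
gripper_force: 0.0
```

```bash
python3 - <<'E'
from h import *
r.capture("scene");r.capture("top")
ims=[]
for c in("scene","top"):
    p,d=r.capture(c);W=cloud(c,d);print(c)
    for n,xy,rad,z0,z1 in(("hub",(.565,-.009),.035,.092,.11),("cups",(.565,-.009),.069,.066,.078),("barS",(.517,.329),.13,.007,.016)):
        print(n,*np.atleast_1d(np.array(rect(W,xy,rad,z0,z1),dtype=object)))
    x,y=(230,80) if c=="scene" else (150,100)
    ims.append(cv2.resize(p[y:y+180,x:x+180],(400,400),interpolation=2))
cv2.imwrite("pics/rot.png",np.hstack(ims)[:,:,::-1])
o=r.get_obs();print(o["t"],o["ee_pos"],o["ee_rot"])
E
```

```text
scene
hub 213 [565.7 -10. ] [46.6 44.6] 79.9 mean [566.4 -11.5 101.2]
cups 221 [566.1 -10. ] [101.8 102.1] 33.4 mean [566.5 -13.7  71.6]
barS 226 [510.5 326.2] [231.1 194.3] 28.3 mean [523.3 327.   11.8]
top
hub 232 [564.   -7.2] [43.2 45.2] 80.1 mean [563.5  -7.3 101.4]
cups 240 [564.7  -7.5] [101.2 101.7] 35.4 mean [562.3  -8.1  71.3]
barS 2
11.6833 [0.51838189 0.31696129 0.11300399] [-2.70100455e-04  9.80338186e-01  1.97321797e-01  1.03739742e-03]
```

View pics/rot.png

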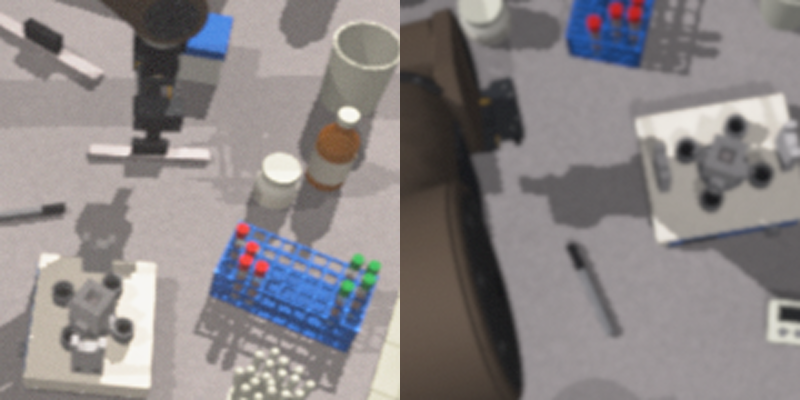

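The rotor is seated: hub top at 101.3 mm and cup rims at 71.5 mm, level and on the axis. The gripper is above the short bar but 14 mm short in y, so I'll correct that and descend.

Request:
carry_out:
  targets:
    - {"travel": [0.0035, -0.0133, 0], "turn": 1.3}
    - {"travel": [0.0035, -0.0133, 0.015], "turn": 1.3}
    - {"travel": [0.0035, -0.0133, 0.035], "turn": 1.3}
    - {"travel": [0.0035, -0.0133, 0.055], "turn": 1.3}
    - {"travel": [0.0035, -0.0133, 0.07], "turn": 1.3}
    - {"travel": [0.0035, -0.0133, 0.077], "turn": 1.3}
    - {"travel": [0.0035, -0.0133, 0.077], "turn": 1.3}
    - {"travel": [0.0035, -0.0133, 0.077], "turn": 1.3}

```text
t: 12.35
ee_pos: [0.5163, 0.3306, 0.0353]
ee_rot: [-0.0, 0.983, 0.186, 0.0]
force: [0.2, -0.4, 1.2]
finger_gap: 0.0653
gripper_force: 0.0
```

Request:
carry_out:
  targets:
    - {"travel": [0, 0, 0], "turn": 0}
    - {"travel": [0, 0, 0], "turn": 0}
    - {"travel": [0, 0, 0], "turn": 0}
    - {"travel": [0, 0, 0], "turn": 0}
    - {"travel": [0, 0, 0], "turn": 0}
    - {"travel": [0, 0, 0], "turn": 0}
    - {"travel": [0, 0, 0], "turn": 0}
    - {"travel": [0, 0, 0], "turn": 0}
  grip: 255

```text
t: 13.02
ee_pos: [0.5161, 0.3304, 0.0347]
ee_rot: [0.0, 0.982, 0.186, 0.0]
force: [0.7, 0.5, 0.6]
finger_gap: 0.0178
gripper_force: 30.1
```

Request:
carry_out:
  targets:
    - {"travel": [0, 0, -0.01], "turn": 0}
    - {"travel": [0, 0, -0.03], "turn": 0}
    - {"travel": [0, 0, -0.055], "turn": 0}
    - {"travel": [0, 0, -0.08], "turn": 0}
    - {"travel": [0, 0, -0.105], "turn": 0}
    - {"travel": [0, 0, -0.13], "turn": 0}
    - {"travel": [0, 0, -0.148], "turn": 0}
    - {"travel": [0, 0, -0.155], "turn": 0}

```text
t: 13.68
ee_pos: [0.5165, 0.3308, 0.193]
ee_rot: [-0.001, 0.982, 0.186, 0.002]
force: [-0.6, 0.3, -3.1]
finger_gap: 0.0175
gripper_force: 30.0
```

Request:
carry_out:
  targets:
    - {"travel": [-0.003, 0.012, 0], "turn": -3.8}
    - {"travel": [-0.008, 0.034, 0], "turn": -9}
    - {"travel": [-0.013, 0.056, 0], "turn": -15}
    - {"travel": [-0.018, 0.078, 0], "turn": -21}
    - {"travel": [-0.024, 0.1, 0], "turn": -27}
    - {"travel": [-0.029, 0.122, 0], "turn": -33}
    - {"travel": [-0.034, 0.144, 0], "turn": -39}
    - {"travel": [-0.0394, 0.166, 0], "turn": -43.8}

```text
t: 14.35
ee_pos: [0.5397, 0.1604, 0.1891]
ee_rot: [-0.0, 0.841, 0.542, -0.001]
force: [0.6, 0.9, -2.5]
finger_gap: 0.018
gripper_force: 30.0
```

Request:
carry_out:
  targets:
    - {"travel": [-0.018, 0.0116, 0], "turn": -5}
    - {"travel": [-0.038, 0.0245, 0], "turn": -11}
    - {"travel": [-0.058, 0.0375, 0], "turn": -17}
    - {"travel": [-0.078, 0.05, 0], "turn": -23}
    - {"travel": [-0.098, 0.063, 0], "turn": -29}
    - {"travel": [-0.118, 0.076, 0], "turn": -35}
    - {"travel": [-0.133, 0.086, 0], "turn": -40}
    - {"travel": [-0.1433, 0.0926, 0], "turn": -43.8}

```text
t: 15.02
ee_pos: [0.564, -0.0091, 0.1891]
ee_rot: [-0.0, 0.579, 0.815, -0.0]
force: [-0.5, 0.6, -2.2]
finger_gap: 0.0176
gripper_force: 30.0
```

Request:
carry_out:
  targets:
    - {"travel": [0, 0, 0], "turn": 0}
    - {"travel": [0, 0, 0], "turn": 0}
    - {"travel": [0, 0, 0], "turn": 0}
    - {"travel": [0, 0, 0], "turn": 0}

```text
t: 15.35
ee_pos: [0.564, -0.0065, 0.1895]
ee_rot: [-0.0, 0.58, 0.814, -0.0]
force: [-0.0, 0.8, -2.5]
finger_gap: 0.0177
gripper_force: 30.0
```

```bash
python3 - <<'E'
from h import *
o=r.get_obs();print(o["t"],o["ee_pos"],o["ee_rot"],o["force"],o["qvel"])
z=o["ee_pos"][2]-.035
ims=[]
for c in("scene","top"):
    p,d=r.capture(c);W=cloud(c,d);np.savez(c+"2.npz",p=p,d=d)
    m=(np.hypot(W[...,0]-.565,W[...,1]+.009)<.115)&(W[...,2]>z+.005)&(W[...,2]<z+.017)
    P=W[m];a=np.radians(19);R=np.array([[np.cos(a),np.sin(a)],[-np.sin(a),np.cos(a)]])
    q=(P[:,:2]-[.5655,-.0102])@R.T*1000
    print(c,len(P))
    for lo in range(-110,110,20):
        s=q[(q[:,1]>=lo)&(q[:,1]<lo+20)]
        if len(s)>3: print(lo,len(s),np.round([s[:,0].min(),s[:,0].max(),np.median(s[:,0]),s[:,1].min(),s[:,1].max()],1))
    x,y=(200,130) if c=="scene" else (230,100)
    ims.append(cv2.resize(p[y:y+140,x:x+140],(400,400),interpolation=2))
cv2.imwrite("pics/bar.png",np.hstack(ims)[:,:,::-1])
E
```

```text
15.35 [ 0.56399532 -0.00654828  0.18949088] [-2.43327390e-04  5.80444677e-01  8.14299649e-01 -2.24153481e-05] [-0.00990943  0.81855507 -2.50521215] [ 0.00331512 -0.00049817 -0.00351456  0.00038735 -0.00051231 -0.00707344]
scene 180
-110 23 [ -6.9   9.8   1.6 -96.8 -90.2]
-90 47 [ -8.7  11.    0.4 -89.6 -70.4]
-70 44 [ -8.9  10.2   1.4 -69.8 -50. ]
-50 44 [ -8.9  11.1   2.2 -49.7 -30.3]
-30 12 [ -7.4   9.8  -0.1 -29.6 -25.1]
50 7 [-8.5  8.9  0.2 50.1 53.6]
top 0
```

View pics/bar.png

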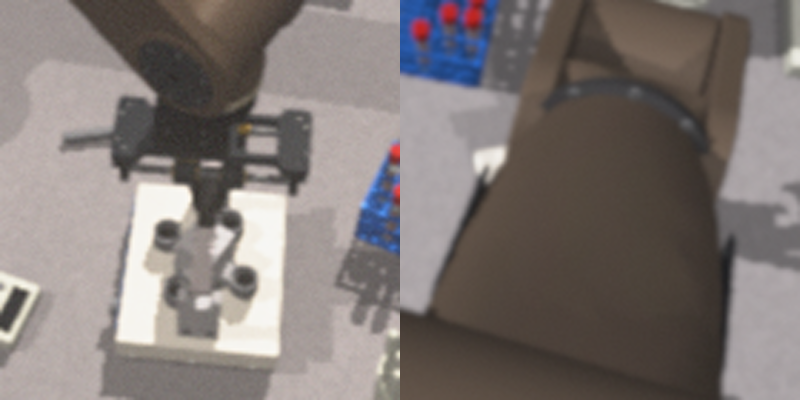

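The bar is across the forks, with its cross offset about 1 mm, its near end at -97 mm (98 expected) and yaw 109°. That is well within the slot slack, so I'm lowering it.

Request:
carry_out:
  targets:
    - {"travel": [-0.0008, 0, 0.005], "turn": 0}
    - {"travel": [-0.0008, 0, 0.01], "turn": 0}
    - {"travel": [-0.0008, 0, 0.015], "turn": 0}
    - {"travel": [-0.0008, 0, 0.02], "turn": 0}
    - {"travel": [-0.0008, 0, 0.024], "turn": 0}
    - {"travel": [-0.0008, 0, 0.027], "turn": 0}
    - {"travel": [-0.0008, 0, 0.03], "turn": 0}
    - {"travel": [-0.0008, 0, 0.032], "turn": 0}

```text
t: 16.12
ee_pos: [0.5645, -0.0081, 0.1572]
ee_rot: [-0.0, 0.58, 0.814, -0.0]
force: [0.1, 0.2, -3.9]
finger_gap: 0.0179
gripper_force: 30.0
```

Request:
carry_out:
  targets:
    - {"travel": [0, 0, 0.0015], "turn": 0}
    - {"travel": [0, 0, 0.003], "turn": 0}
    - {"travel": [0, 0, 0.0045], "turn": 0}
    - {"travel": [0, 0, 0.006], "turn": 0}
    - {"travel": [0, 0, 0.007], "turn": 0}
    - {"travel": [0, 0, 0.008], "turn": 0}
    - {"travel": [0, 0, 0.009], "turn": 0}
    - {"travel": [0, 0, 0.009], "turn": 0}

```text
t: 16.78
ee_pos: [0.5645, -0.0081, 0.1485]
ee_rot: [-0.0, 0.58, 0.814, -0.0]
force: [0.1, 0.0, -2.0]
finger_gap: 0.0176
gripper_force: 30.0
```

Request:
carry_out:
  targets:
    - {"travel": [0, 0, 0.0005], "turn": 0}
    - {"travel": [0, 0, 0.001], "turn": 0}
    - {"travel": [0, 0, 0.0015], "turn": 0}
    - {"travel": [0, 0, 0.0015], "turn": 0}

```text
t: 17.12
ee_pos: [0.5645, -0.0081, 0.1471]
ee_rot: [-0.0, 0.58, 0.814, 0.0]
force: [-0.8, 1.0, -2.8]
finger_gap: 0.018
gripper_force: 30.0
```

Request:
carry_out:
  targets:
    - {"travel": [0, 0, 0.0003], "turn": 0}
    - {"travel": [0, 0, 0.0006], "turn": 0}
    - {"travel": [0, 0, 0.0006], "turn": 0}

```text
t: 17.37
ee_pos: [0.5645, -0.0081, 0.1467]
ee_rot: [0.0, 0.58, 0.814, 0.0]
force: [-0.3, 0.2, -0.1]
finger_gap: 0.0176
gripper_force: 30.0
```

Request:
carry_out:
  targets:
    - {"travel": [0, 0, 0.0004], "turn": 0}
    - {"travel": [0, 0, 0.0006], "turn": 0}
    - {"travel": [0, 0, 0.0006], "turn": 0}

```text
t: 17.62
ee_pos: [0.5645, -0.0081, 0.1466]
ee_rot: [0.0, 0.58, 0.814, 0.0]
force: [-3.3, 0.7, 6.7]
finger_gap: 0.0177
gripper_force: 30.0
```

It's seated at the right height. Releasing and retreating.

Request:
carry_out:
  targets:
    - {"travel": [0, 0, -0.0006], "turn": 0}
    - {"travel": [0, 0, -0.0006], "turn": 0}

```text
t: 17.78
ee_pos: [0.5646, -0.0081, 0.1466]
ee_rot: [0.0, 0.58, 0.814, 0.0]
force: [-1.6, -0.2, 2.3]
finger_gap: 0.0179
gripper_force: 30.0
```

Request:
carry_out:
  targets:
    - {"travel": [0, 0, 0], "turn": 0}
    - {"travel": [0, 0, 0], "turn": 0}
    - {"travel": [0, 0, 0], "turn": 0}
    - {"travel": [0, 0, 0], "turn": 0}
    - {"travel": [0, 0, 0], "turn": 0}
  grip: 100

```text
t: 18.2
ee_pos: [0.5646, -0.0081, 0.1465]
ee_rot: [0.0, 0.58, 0.814, 0.0]
force: [-0.7, 0.1, -1.0]
finger_gap: 0.0457
gripper_force: 0.0
```

Request:
carry_out:
  targets:
    - {"travel": [0, 0, -0.008], "turn": 0}
    - {"travel": [0, 0, -0.02], "turn": 0}
    - {"travel": [0, 0, -0.04], "turn": 0}
    - {"travel": [0, 0, -0.06], "turn": 0}
    - {"travel": [0, 0, -0.085], "turn": 0}
    - {"travel": [0, 0, -0.11], "turn": 0}
    - {"travel": [0, 0, -0.13], "turn": 0}

```text
t: 18.78
ee_pos: [0.5646, -0.0081, 0.2791]
ee_rot: [0.001, 0.58, 0.814, 0.0]
force: [-0.2, 0.3, -0.2]
finger_gap: 0.0579
gripper_force: 0.0
```

Request:
carry_out:
  targets:
    - {"travel": [0.03, 0, 0], "turn": 0}
    - {"travel": [0.065, 0, 0], "turn": 0}
    - {"travel": [0.105, 0, 0], "turn": 0}
    - {"travel": [0.145, 0, 0], "turn": 0}
    - {"travel": [0.185, 0, 0], "turn": 0}
    - {"travel": [0.225, 0, 0], "turn": 0}
    - {"travel": [0.25, 0, 0], "turn": 0}
    - {"travel": [0.25, 0, 0], "turn": 0}

```text
t: 19.45
ee_pos: [0.4811, 0.2318, 0.2773]
ee_rot: [-0.0, 0.579, 0.816, 0.001]
force: [-0.2, -0.9, -0.6]
finger_gap: 0.0583
gripper_force: 0.0
```

```bash
python3 - <<'E'
from h import *
o=r.get_obs();print(o["t"],o["ee_pos"],o["force"],o["finger_gap"])
ims=[]
a=np.radians(19);R=np.array([[np.cos(a),np.sin(a)],[-np.sin(a),np.cos(a)]])
for c in("scene","top"):
    p,d=r.capture(c);W=cloud(c,d)
    ctr=[.5655,-.0102] if c=="scene" else [.5645,-.0075]
    m=(np.hypot(W[...,0]-.565,W[...,1]+.009)<.115)&(W[...,2]>.115)&(W[...,2]<.16)
    P=W[m];q=(P[:,:2]-ctr)@R.T*1000;z=P[:,2]*1000
    g=z>145;print(c,"grip",g.sum(),np.round([q[g].min(0),q[g].max(0)],1),np.median(z[g]))
    for s in(-1,1):
        k=(s*q[:,1]>35)&(s*q[:,1]<68)&(z<135);print("bar half",s,k.sum(),np.round([q[k,0].min(),q[k,0].max(),np.median(z[k])],1))
    k=z<140;print("ends",np.round([q[k,1].min(),q[k,1].max()],1))
    x,y=(200,130) if c=="scene" else (230,100)
    ims.append(cv2.resize(p[y:y+140,x:x+140],(400,400),interpolation=2))
cv2.imwrite("pics/end.png",np.hstack(ims)[:,:,::-1])
E
```

```text
19.45 [0.4811201  0.23175503 0.27730475] [-0.20396919 -0.93668026 -0.61599072] 0.0582636296782659
scene grip 112 [[ -7.8 -30.4]
 [ 10.1  28.3]] 150.73856529941935
bar half -1 72 [ -8.7  11.1 124.9]
bar half 1 43 [ -8.4  11.  124.6]
ends [-97.  102.2]
top grip 154 [[ -8.9 -28.3]
 [  9.6  31.2]] 150.38068413342336
bar half -1 94 [-10.3  11.  124.7]
bar half 1 98 [-10.3  10.9 124.6]
ends [-96.2  98.8]
```

View pics/end.png

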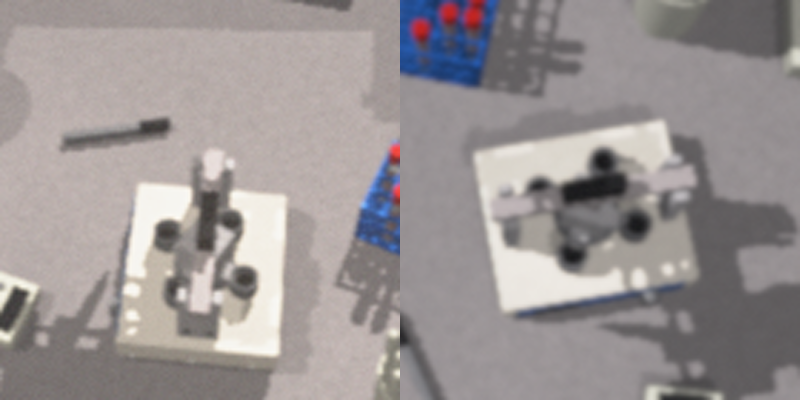

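The bar lies level in both forks, with its top at 124.7 mm (124 expected) and its grip top at 150.5 mm. It is centred to about 1 mm above the seated rotor, and the arm is clear, so I'm handing in.

```bash
python3 -c "
from rig import r
print(r.sign_off())"
```

```text
the job is handed in; nothing more can be done
None
```

The rotor is fully home on the spindle collar and the smaller bar sits level in both forks, centred to about 1 mm; I handed the job in at about 19.5 s with the arm clear and nothing else touched.

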